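# Fit the desiccant cartridge to the drying chamber

### The arm

A 7-joint arm with a two-finger parallel gripper is mounted at the origin on a cart in front of the work surface, level with it; the furniture and walls round the work are solid. World frame = base frame: x ahead of the robot, y to its left, z up, the work surface at z = 0. Lengths are in m, angles in rad, forces in N, time in s.
With the tool pointing down it reaches from about 0.4 to 0.85 m from the base axis. Payload 10.4 kg.
Tool frame: the origin (TCP) lies at the very end of the fingers, on their centre line; the grasp point (between the pads) lies 19 mm behind it (r.pinch_z is the distance from the TCP to the grasp point, in m); z points along the fingers, y is the line along which they close (so a half turn about z gives the same grasp; the last joint's range is limited). The gripper opens to 87 mm and grips with 3 to 60 N. Pads are 19 mm wide; open, the fingers measure 117 mm over their backs; the gripper's body (75 mm by 190 mm) begins 51 mm behind the grasp point.
Start: joints at [1.21, 0.332, -0.065, 1.46, 0.022, 1.35, -0.088], TCP at [0.207, -0.59, 0.223] pointing down, gripper open.
Joint ranges: [-2.6, 2.6], [-0.5, 2.12], [-1.47, 1.34], [0.16, 2.42], [-1.27, 4.41], [0.06, 2.06], [-2.6, 2.6]. Speed limits (rad/s): [2.22, 2.22, 2.79, 2.79, 3.14, 3.14, 3.14].

### API

Orientations are given as a unit quaternion [x, y, z, w].
In Python, from bench import sensors, vision, r gives the robot as it stands.
- The arm moves only by the shell command python3 -m crank 'ROWS' [OPENING] [FORCE]. ROWS is JSON, a list of rows, each a list of 2 entries, a list of its own where there are three numbers: the shift along the tool's x, y, z normalised to -1 to 1, where 1 is 3 cm, then the turn about the tool's z normalised to -1 to 1, where 1 is 8 degrees. A call has 1 to 12 rows; each row shifts and turns the commanded pose from where the row before left it, along the tool's axes as they then stand; what a row does not reach is not made up. A row lasts 1/8 s, in which the tool goes at most 62.5 mm and 10.7 degrees, less where a joint would pass 70% of its speed; a pose out of reach is approached as far as the arm can. A call with a number of a shift or a turn outside -1 to 1 is refused whole. A call with a gripper value outside its range is refused whole. OPENING is the opening, from 0 (shut) to 1 (fully open), set as the call begins (- or left out, the last holds). The fingers move at their own pace and stop on an object; FORCE is the grip in N (left out, the last holds). Time passes only in rows, so rows that do not move let the fingers close. It gives the time, the measured TCP pose, the force, the opening and the grip force at its end, in the units of the state.
- sensors.read_state(): the state, without advancing time (a new reading comes with each control period).
- vision.camera(name): name is "scene" or "side" or "wrist"; returns the picture (480x640x3 uint8, red, green, blue); there is no depth.
- vision.camera_model(name): a dict with "vertical_fov" (degrees; the focal length in pixels is half the picture's height over the tangent of half this angle, whatever the lens; pixels are square), "cx", "cy" (the principal point, pixels), "dist" ([k1, k2, p1, p2, k3] as OpenCV has them; the pictures are not rectified), "camera_from_world" (4x4, takes a point from world to camera coordinates); the wrist camera has in their place "hand_eye" (4x4, takes a point from camera to tool coordinates, whose origin is the TCP and whose axes are the flange's). Camera axes: x right, y down, z forward; pixel columns grow to the right and rows downward; lengths in m; the calibration is good to about 2 mm. A picture is of the moment at which its call begins: read the wrist's pose just before it. camera_model takes no time and is no camera call.
- r.close_job(): hands the job in; it is judged then, once.
The state is a dict: "time": time; "joint_positions": joint angles; "joint_vel": joint speeds; "joint_torque": joint torques, N m; "ee_pos": TCP position; "eef_rot": TCP orientation; "ft_force": force on the tool from outside, world axes, zero at the start; "torque": the same for the moment, N m; "width": finger opening in m; "grip_force": force on a finger pad.
Only numpy, scipy, OpenCV 4.12 (cv2) and the standard library are available. Lean on these libraries where they do the work, as an engineer would, in place of code of your own. Each camera call takes 0.05 s, during which the arm holds its last target. There are 200 camera calls.

### The job

Fit the fresh desiccant cartridge that stands in its white storage tub to the round drying chamber: nest its tapered body in the chamber's tapered port and let it centre itself, turn it clockwise under a light push until you feel its key drop into the slot that is out of sight inside, press it home against the valve spring, and turn it about an eighth of a turn further clockwise so that it stays locked down when you let go. The key is plastic: work by feel and never push, pull or twist it against the chamber with more than 40 N. Leave the mug, the hand meter, the tape and the can where they are.

Things in the scene. Friction and masses are not known exactly. Their poses are not given: they have to be found in the camera images.
- cartridge_grip (a point): Desiccant cartridge, 77 mm tall, 0.11 to 0.23 kg, upright; this point is the middle of its grip bar, the place to hold it, 64 mm above the nose tip. The bar is 42 mm long (this frame's x), 14 mm thick (y), 26 mm high. Under it a round ribbed cap, 60 mm across, 5 mm thick: its top is 13 mm, its underside 18 mm below this point. z is up; a half turn about z makes no difference.
- cartridge_nose (a point): Lowest point of the same cartridge, on its axis. The lowest 4 mm carry the key: two opposite lugs, 32 mm from tip to tip, 6 mm wide, parallel to the grip bar (x). Above them a neck 16 mm across up to 11 mm, then the white tapered basket, 35 mm across at 11 mm height, widening to 44 mm under the cap at 46 mm.
- chamber_mouth (a point): Drying chamber: fixed round aluminium pot 68 mm across, 66 mm tall, on a square foot 92 mm wide, with a brass hose barb on its +x side. This point is the centre of its open port, level with the rim; z is up. The port is a taper matching the cartridge: 44.7 mm across at the rim, 34.9 mm at 38 mm depth. Cartridge home (cap on rim): grip point 18 mm above this point; locked and let go: 19 mm.
- key_plate (a point): Centre of the top of a 3 mm steel plate at the foot of the port, 38 mm below the rim; x points to the hose barb. It has an 18 mm hole and a slot across it, 34 x 8.2 mm. The key passes only when parallel to the slot within about 4 degrees. The slot's direction is not reported: anywhere within 0.5 rad either side of this x axis. Key standing on the plate: grip point 26 mm above the rim.
- valve_stud (a point): Resting top of the sprung valve stud, 1 mm below the plate's top. It pushes the cartridge up with 4 N where it begins and 9 N at home; its weight alone does not take it down, and let go unlocked it rises 7 mm. Once home, turning clockwise (seen from above) takes the key under the plate: it holds from 25 degrees past the slot on, 45 is right, a solid stop comes at 80.
- tub_mouth (a point): White round storage tub, 63 mm across, 52 mm tall, wall 4 mm, fixed; this point is the centre of its rim. The cartridge hangs in it with its cap resting on the rim, and lifts straight out (46 mm are needed to clear the rim).
- mug: Dotted mug, 82 mm across, 91 mm tall, with handle; origin at the centre of its underside. A bystander.
- multimeter: Hand meter lying on its back, 170 x 86 x 49 mm; origin at the centre of its underside. A bystander.
- tape: Roll of tape lying flat, 62 mm across, 19 mm tall; origin at the centre of its underside. A bystander.
- can: Small lidded can, 40 mm across, 55 mm tall; origin at the centre of its underside. A bystander.

How it is judged:
At the end, for the whole second after the job is handed in: The cartridge stands in the chamber's port, let go and at rest, locked down: its grip point is 15 to 21.5 mm above the rim's centre (the cap lies on the rim within 3.5 mm), within 4 mm of the port's axis and upright within 0.06 rad (z of cartridge_grip in the frame of chamber_mouth between 0.015 and 0.0215 m and horizontal distance between cartridge_grip and chamber_mouth below 0.004 m and angle between cartridge_grip's own z axis and vertical below 0.06 rad and linear speed of cartridge below 0.02 m/s); the robot touches nothing.
It fails at once if the cartridge is forced against the chamber with more than 40 N (contact force between cartridge and chamber above 40 N).
It fails at once if the mug, the hand meter, the tape or the can is shifted by more than 30 mm (distance of any of mug, multimeter, tape, can from where it was at the start of the episode above 0.03 m).
It also fails if it takes over 58 s, if anything falls off the work surface, if the arm or the gripper's body presses on something with over 40 N, if the wrist force passes 120 N, or if a joint passes its speed limit or range.

## Working session

There is one attempt and no reset: what is moved stays moved. The work goes in short steps, Python scripts to look and compute and a shell command to move; the robot and the scene stay as the last step left them, time stands still between calls to the robot, and variables do not carry over. Pictures are saved under pics/ and viewed, at most 10 in all, crops included, and the job is handed in when it is done.

```bash
mkdir -p pics; ls; python3 - <<'E'
from bench import sensors, vision, r
import cv2,numpy as np
s=sensors.read_state(); print({k:np.round(v,3).tolist() for k,v in s.items()}, r.pinch_z)
a=vision.camera("scene");b=vision.camera("side")
for n,i in(("scene",a),("side",b)): cv2.imwrite(f"pics/{n}0.png",i[:,:,::-1])
for n in("scene","side","wrist"): print(n,{k:np.round(v,4).tolist() for k,v in vision.camera_model(n).items()})
E
```

```text
pics
{'time': 0.0, 'joint_positions': [1.21, 0.333, -0.065, 1.461, 0.022, 1.35, -0.088], 'joint_vel': [-0.0, 0.001, -0.002, 0.001, 0.001, -0.0, -0.0], 'joint_torque': [-0.0, -62.326, 0.024, -38.989, -0.061, 0.04, 0.0], 'ee_pos': [0.207, -0.589, 0.222], 'eef_rot': [0.986, 0.168, -0.0, -0.001], 'ft_force': [0.945, -0.119, 0.44], 'torque': [-0.031, 0.011, 0.02], 'grip_force': 0.0, 'width': 0.087} 0.0187
scene {'vertical_fov': 51.5074, 'cx': 317.6692, 'cy': 233.5194, 'dist': [-0.1063, 0.0, 0.0, 0.0, 0.0], 'camera_from_world': [[-0.4869, -0.8734, 0.0096, 0.2101], [-0.5691, 0.3089, -0.7621, 0.4164], [0.6626, -0.3765, -0.6474, 0.7052], [0.0, 0.0, 0.0, 1.0]]}
side {'vertical_fov': 47.8683, 'cx': 317.2715, 'cy': 241.5846, 'dist': [-0.126, 0.0, 0.0, 0.0, 0.0], 'camera_from_world': [[-0.9096, -0.4154, -0.0091, 0.4709], [-0.2309, 0.5236, -0.8201, 0.2121], [0.3454, -0.7438, -0.5722, 0.907], [0.0, 0.0, 0.0, 1.0]]}
wrist {'vertical_fov': 61.1484, 'cx': 327.6463, 'cy': 239.4658, 'dist': [-0.0496, 0.0, 0.0, 0.0, 0.0], 'hand_eye': [[0.0011, -0.964, -0.2659, 0.0731], [1.0, 0.001, 0.0007, -0.0006], [-0.0004, -0.2659, 0.964, -0.162], [0.0, 0.0, 0.0, 1.0]]}
```

View pics/scene0.png

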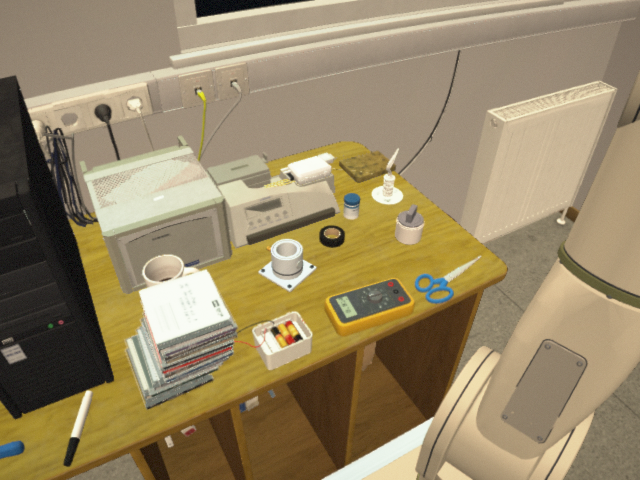

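View pics/side0.png

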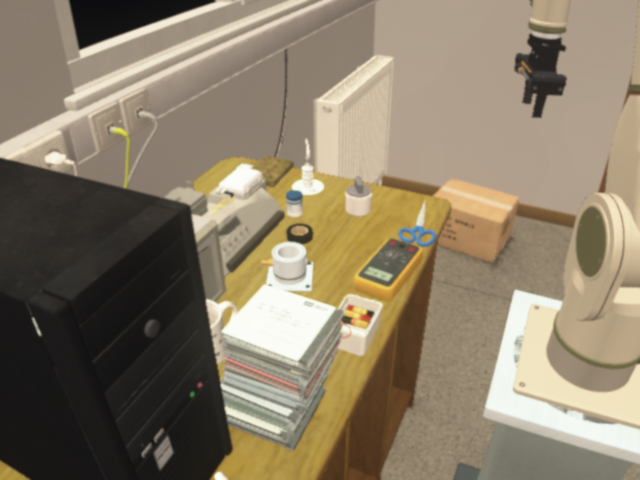

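Scene: cartridge bar about (411,213) in its tub, chamber rim centre about (287,247), can (351,206), tape (332,236), meter (370,305). Side: bar (358,184), rim centre (290,251), tape (299,233), can (294,203).

```bash
cat > h.py <<'E'
from bench import sensors, vision, r
import cv2,numpy as np
from scipy.spatial.transform import Rotation as R
def K(m):
    f=240/np.tan(np.radians(m["vertical_fov"])/2); return np.array([[f,0,m["cx"]],[0,f,m["cy"]],[0,0,1.]])
def ray(name,px,tool=None):
    m=vision.camera_model(name)
    if name=="wrist":
        T=np.eye(4);T[:3,:3]=R.from_quat(tool[1]).as_matrix();T[:3,3]=tool[0];W=T@np.array(m["hand_eye"])
    else: W=np.linalg.inv(np.array(m["camera_from_world"]))
    u=cv2.undistortPoints(np.array([[px]],float),K(m),np.array(m["dist"]))[0,0]
    d=W[:3,:3]@np.array([u[0],u[1],1]); return W[:3,3],d/np.linalg.norm(d)
def tri(*rs):
    A=np.zeros((3,3));b=np.zeros(3)
    for o,d in rs: P=np.eye(3)-np.outer(d,d);A+=P;b+=P@o
    p=np.linalg.solve(A,b); return p,max(np.linalg.norm((np.eye(3)-np.outer(d,d))@(p-o)) for o,d in rs)
def atz(ry,z): o,d=ry; return o+d*(z-o[2])/d[2]
def proj(p,tool):
    m=vision.camera_model("wrist");T=np.eye(4);T[:3,:3]=R.from_quat(tool[1]).as_matrix();T[:3,3]=tool[0]
    C=np.linalg.inv(T@np.array(m["hand_eye"]));return cv2.projectPoints(np.array([p],float),cv2.Rodrigues(C[:3,:3])[0],C[:3,3],K(m),np.array(m["dist"]))[0].ravel()
def to_tool(dp,q): return R.from_quat(q).inv().apply(dp)
def shot(fn):
    s=sensors.read_state();i=vision.camera("wrist");cv2.imwrite(fn,i[:,:,::-1]);np.savez(fn+".npz",p=s["ee_pos"],q=s["eef_rot"]);return s
def pose(fn): d=np.load(fn+".npz");return d["p"],d["q"]
E
python3 - <<'E'
from h import *
for n,a,b in (("bar",(411,213),(358,184)),("rim",(287,247),(290,251)),("tape",(332,236),(299,233)),("can",(351,198),(294,196)),("tub",(409,226),(358,194)),("meter",(370,300),(392,262)),("cdtop",(190,310),(290,325)),("mug",(163,270),(215,315))):
    print(n,*[np.round(x,4) for x in tri(ray("scene",a),ray("side",b))])
s=sensors.read_state();print(R.from_quat(s["eef_rot"]).as_matrix().round(3))
E
```

```text
bar [ 0.5526 -0.3134  0.07  ] 0.0009
rim [ 0.5817 -0.0089  0.0685] 0.002
tape [ 0.6314 -0.1501  0.0078] 0.0011
can [ 0.6865 -0.2351  0.0501] 0.0018
tub [ 0.5474 -0.3077  0.0424] 0.005
meter [ 0.3962 -0.0987  0.0354] 0.0018
cdtop [0.4551 0.2358 0.1295] 0.002
mug [0.5849 0.2487 0.1145] 0.0045
[[ 0.943  0.331 -0.   ]
 [ 0.331 -0.943  0.001]
 [-0.    -0.001 -1.   ]]
```

```bash
python3 -m crank '[[[1,-0.35,0],0],[[1,-0.35,0],0],[[1,-0.35,0],0],[[1,-0.35,0],0],[[1,-0.35,0],0],[[1,-0.35,0],0],[[1,-0.35,0],0],[[1,-0.35,0],0],[[1,-0.35,0],0],[[1,-0.35,0],0],[[1,-0.35,0],0],[[1,-0.35,0],0]]' 1 && python3 -m crank '[[[0.96,-0.33,0.33],0],[[0.96,-0.33,0.33],0],[[0,0,0],0],[[0,0,0],0]]'; python3 - <<'E'
from h import *
s=shot("pics/w1.png")
print(s["ee_pos"],s["eef_rot"])
print(proj([.5526,-.3134,.07],(s["ee_pos"],s["eef_rot"])))
E
```

```text
time: 1.6
ee_pos: [0.5056, -0.3507, 0.2221]
eef_rot: [0.986, 0.168, -0.0, -0.0]
ft_force: [0.2, 0.6, -0.3]
width: 0.087
grip_force: 0.0
time: 2.1
ee_pos: [0.5523, -0.3144, 0.2026]
eef_rot: [0.986, 0.168, -0.0, 0.0]
ft_force: [-0.4, -0.5, 0.1]
width: 0.0872
grip_force: 0.0
[ 0.55228085 -0.31437184  0.20260106] [ 9.85815905e-01  1.67829880e-01 -3.56421108e-04  7.85339384e-05]
[327.09390542 227.98992894]
```

View pics/w1.png

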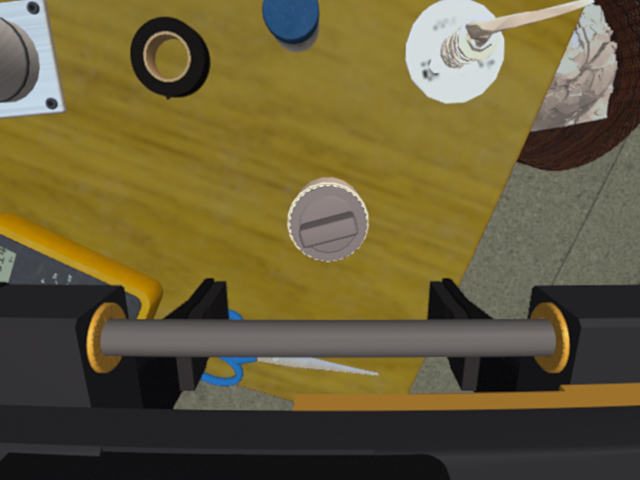

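Cartridge bar centred near (329,229), tilted about 15° from image horizontal; chamber foot at upper left. I'll enlarge to get the angle.

```bash
python3 - <<'E'
import cv2
i=cv2.imread("pics/w1.png")[170:270,270:390]
cv2.imwrite("pics/w1c.png",cv2.resize(i,None,fx=6,fy=6,interpolation=cv2.INTER_CUBIC))
E
```

```text
(no output)
```

View pics/w1c.png

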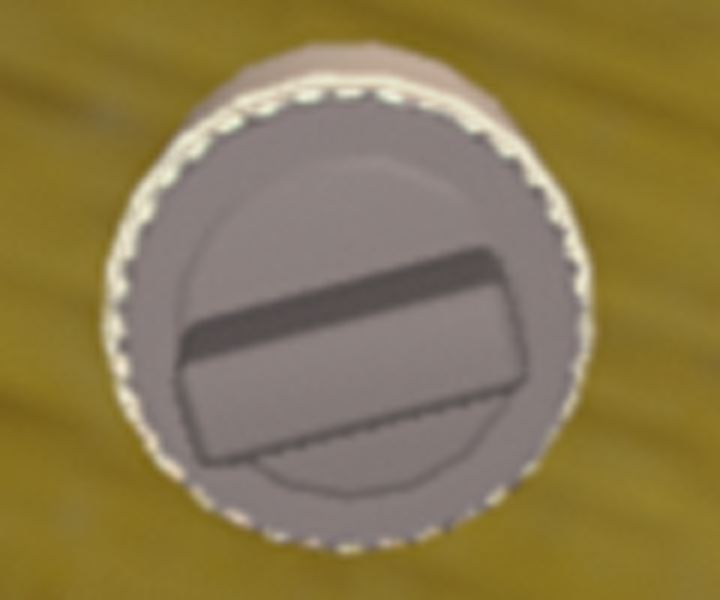

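Bar-top corners in the crop: (180,365), (500,280), (525,380), (205,463).

```bash
python3 - <<'E'
from h import *
t=pose("pics/w1.png")
c=[atz(ray("wrist",(270+x/6-.4,170+y/6-.4),t),.083) for x,y in((180,365),(500,280),(525,380),(205,463))]
print(np.round(c,4),np.mean(c,0))
d=c[1]-c[0]+c[2]-c[3];print("bar world deg",np.degrees(np.arctan2(d[1],d[0])))
cap=atz(ray("wrist",(270+348/6,170+318/6),t),.057);print("cap",cap)
x=R.from_quat(t[1]).as_matrix()[:,0];print("toolx deg",np.degrees(np.arctan2(x[1],x[0])))
print(sensors.read_state()["joint_positions"])
b=np.mean(c,0);print("tool shift",to_tool(b-t[0],t[1]))
E
```

```text
[[ 0.5474 -0.2944  0.083 ]
 [ 0.5698 -0.3268  0.083 ]
 [ 0.5593 -0.3338  0.083 ]
 [ 0.5369 -0.3011  0.083 ]] [ 0.55333655 -0.31401988  0.083     ]
bar world deg -55.45770446999993
cap [ 0.55357228 -0.3137923   0.057     ]
toolx deg 19.323335798064573
[ 0.67013268  0.38231051 -0.29434405  1.44632025  0.11242386  1.329529
 -0.86538722]
tool shift [1.19988788e-03 1.29888740e-05 1.19600214e-01]
```

```bash
python3 -m crank '[[[0.04,0,0],-1],[[0,0,0],-1],[[0,0,0],-1],[[0,0,0],-1],[[0,0,0],-1],[[0,0,0],-1],[[0,0,0],-1],[[0,0,0],-1],[[0,0,0],-1],[[0,0,0],-1],[[0,0,0],-1],[[0,0,0],-1]]' && python3 -m crank '[[[0,0,0.7],-0.57],[[0,0,0.7],-0.58],[[0,0,0],0],[[0,0,0],0]]'; python3 - <<'E'
from h import *
s=shot("pics/w2.png")
x=R.from_quat(s["eef_rot"]).as_matrix()[:,0];print("toolx deg",np.degrees(np.arctan2(x[1],x[0])),s["joint_positions"][6])
print(proj([.5533,-.3140,.083],(s["ee_pos"],s["eef_rot"])))
E
```

```text
time: 3.65
ee_pos: [0.5531, -0.3147, 0.2032]
eef_rot: [0.534, 0.846, -0.0, 0.0]
ft_force: [0.4, 0.7, 0.1]
width: 0.0868
grip_force: 0.0
time: 4.15
ee_pos: [0.554, -0.3141, 0.1619]
eef_rot: [0.466, 0.885, -0.0, 0.001]
ft_force: [-0.3, -0.4, 0.1]
width: 0.0871
grip_force: 0.0
toolx deg 124.39794556334797 0.874483908016933
[325.8023349  248.92896771]
```

View pics/w2.png

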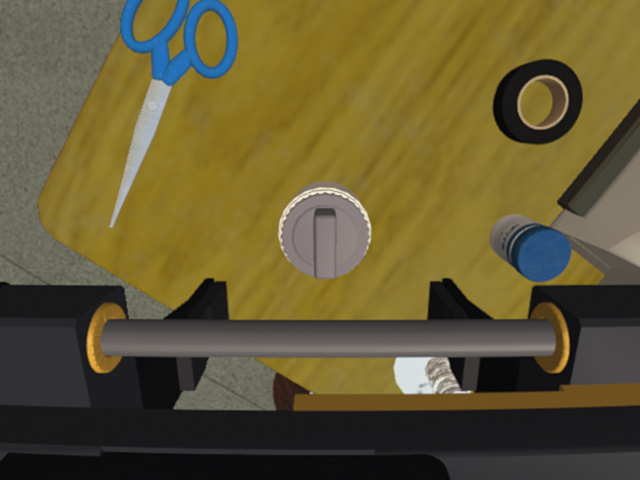

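Bar now upright in the picture, top centred at (325,246) against a predicted (326,249); the grasp pose agrees within a millimetre. Descend and grip.

```bash
python3 -m crank '[[[0,0,0.85],0],[[0,0,0.85],0],[[0,0,0.85],0],[[0,0,0.6],0],[[0,0,0.2],0],[[0,0,0],0]]' 1 && python3 -m crank '[[[0,0,0],0],[[0,0,0],0],[[0,0,0],0],[[0,0,0],0],[[0,0,0],0],[[0,0,0],0]]' 0 45
```

```text
time: 4.95
ee_pos: [0.5543, -0.3134, 0.0607]
eef_rot: [0.465, 0.885, -0.0, 0.0]
ft_force: [2.1, 0.2, 0.8]
width: 0.0868
grip_force: 0.0
time: 5.7
ee_pos: [0.5539, -0.3134, 0.0602]
eef_rot: [0.465, 0.885, -0.0, -0.0]
ft_force: [0.2, 0.6, 0.2]
width: 0.0351
grip_force: 0.0
```

```bash
python3 -m crank '[[[0,0,0],0],[[0,0,0],0],[[0,0,0],0],[[0,0,0],0],[[0,0,0],0]]' 0 45 && python3 -m crank '[[[0,0,-0.3],0],[[0,0,-0.6],0],[[0,0,-0.8],0],[[0,0,-0.8],0],[[0,0,-0.8],0],[[0,0,-0.8],0],[[0,0,0],0]]'; python3 - <<'E'
from h import *
# chamber position estimate and target shift
s=sensors.read_state();print(s["ee_pos"],s["joint_positions"])
p=np.array([.5817,-.0089,s["ee_pos"][2]]);print(to_tool(p-s["ee_pos"],s["eef_rot"]))
E
```

```text
time: 6.32
ee_pos: [0.5538, -0.3135, 0.0603]
eef_rot: [0.465, 0.885, -0.0, -0.0]
ft_force: [-1.3, -0.5, -0.2]
width: 0.0133
grip_force: 45.0
time: 7.2
ee_pos: [0.5553, -0.3135, 0.1863]
eef_rot: [0.465, 0.885, -0.0, 0.002]
ft_force: [0.3, -0.7, -3.3]
width: 0.0134
grip_force: 45.0
[ 0.555285   -0.31353256  0.18628193] [ 0.87371476  0.43720977 -0.57733702  1.45417365  0.24183873  1.31665004
  0.88309253]
[ 0.23586402  0.19459339 -0.00057109]
```

```bash
python3 -m crank '[[[0.83,0.52,0],0],[[0.83,0.52,0],0],[[0.83,0.52,0],0],[[0.83,0.52,0],0],[[0.83,0.52,0],0],[[0.83,0.52,0],0],[[0.83,0.52,0],0],[[0.83,0.52,0],0]]' && python3 -m crank '[[[0,0,0],0.96],[[0,0,0],0.96],[[0,0,0],0.96],[[0,0,0],0.96],[[0,0,0],0.96],[[0,0,0],0.96],[[0,0,0],0.96],[[0,0,0],0.96],[[0,0,0],0],[[0,0,0],0]]'; python3 - <<'E'
from h import *
s=shot("pics/w3.png")
x=R.from_quat(s["eef_rot"]).as_matrix()[:,0];print("toolx deg",np.degrees(np.arctan2(x[1],x[0])),s["joint_positions"])
print(proj([.5817,-.0089,.066],(s["ee_pos"],s["eef_rot"])))
E
```

```text
time: 8.2
ee_pos: [0.5432, -0.0774, 0.1826]
eef_rot: [0.465, 0.885, -0.0, -0.0]
ft_force: [0.1, -0.4, -1.5]
width: 0.0138
grip_force: 45.0
time: 9.45
ee_pos: [0.5436, -0.0784, 0.1829]
eef_rot: [0.851, 0.525, -0.0, -0.0]
ft_force: [0.3, -0.1, -2.0]
width: 0.0139
grip_force: 45.0
toolx deg 63.291206055248125 [ 0.56034739  0.24223984 -0.57464892  1.69280122  0.13793337  1.24755809
 -0.51113698]
[332.08342218 118.60273994]
```

View pics/w3.png

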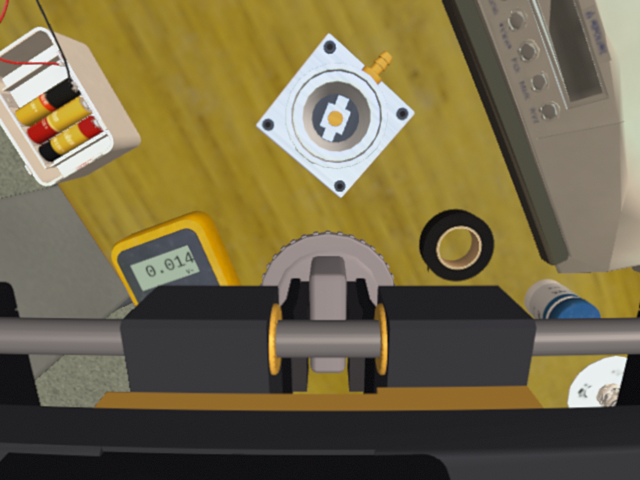

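Chamber mouth about (336,117), barb to the upper right at (383,62); the plate deep in the port is visible. Enlarging it.

```bash
python3 - <<'E'
import cv2
i=cv2.imread("pics/w3.png")[60:180,265:415]
cv2.imwrite("pics/w3c.png",cv2.resize(i,None,fx=5,fy=5,interpolation=cv2.INTER_CUBIC))
E
```

```text
(no output)
```

View pics/w3c.png

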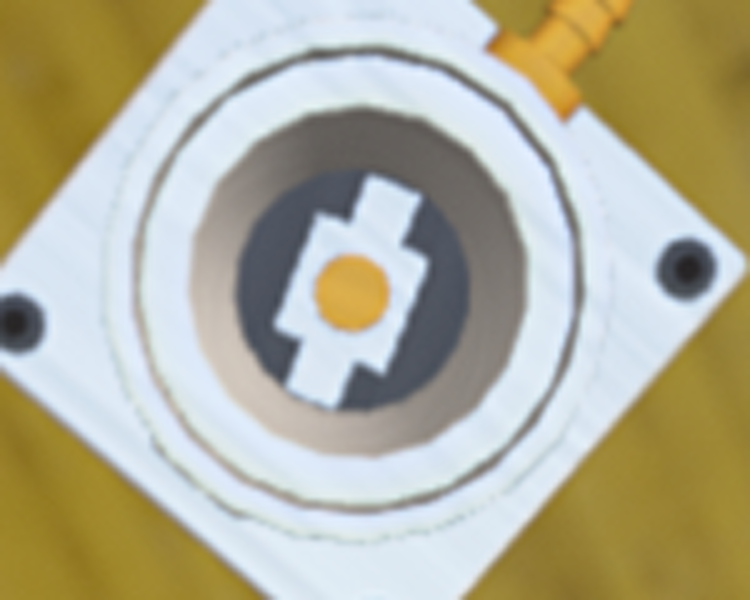

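Port opening spans x 190–527, y 105–458 in the crop (centre (358,281)); slot end midpoints (392,186) and (311,400).

```bash
python3 - <<'E'
from h import *
t=pose("pics/w3.png")
w=lambda x,y,z: atz(ray("wrist",(265+x/5-.4,60+y/5-.4),t),z)
# height from 2 views: wrist ray + scene ray
print("tri",tri(ray("wrist",(336.2,115.8),t),ray("scene",(287,247)),ray("side",(290,251))))
m=w(358,281,.066);print("mouth",m, "w/h",np.linalg.norm(w(190,281,.066)-w(527,281,.066)),np.linalg.norm(w(358,105,.066)-w(358,458,.066)))
a,b=w(311,400,.028),w(392,186,.028);d=b-a
print("slot mid",(a+b)/2,np.linalg.norm(d),"deg",np.degrees(np.arctan2(d[1],d[0])))
print("shift tool",to_tool(m-t[0],t[1]), "pos",t[0])
E
```

```text
tri (array([ 0.58346219, -0.00945733,  0.0672484 ]), np.float64(0.0026368556790932183))
mouth [ 0.58492632 -0.00851638  0.066     ] w/h 0.044489322422140674 0.045022481524745625
slot mid [ 0.58429427 -0.00918451  0.028     ] 0.033328093028626084 deg 42.18851198243779
shift tool [0.0810398  0.00556874 0.11691596] pos [ 0.54357276 -0.07840735  0.18293133]
```

```bash
python3 -m crank '[[[0.68,0.05,0],0],[[0.68,0.05,0],0],[[0.67,0.04,0],0],[[0.67,0.04,0],0],[[0,0,0],0.75],[[0,0,0],0.75],[[0,0,0.5],0],[[0,0,0.5],0],[[0,0,0],0],[[0,0,0],0]]'; python3 - <<'E'
from h import *
s=sensors.read_state()
x=R.from_quat(s["eef_rot"]).as_matrix()[:,0];print("toolx deg",np.degrees(np.arctan2(x[1],x[0])),s["joint_positions"],s["torque"])
print("shift tool",to_tool(np.array([.5846,-.0088,.082])-s["ee_pos"],s["eef_rot"]))
b=atz(ray("scene",(232,262)),0);print("printer corner",b)
for z in(.15,.2,.25,.3): print(z,atz(ray("scene",(222,203)),z))
print("fax",atz(ray("scene",(243,243)),0),atz(ray("scene",(335,212)),0),[atz(ray("scene",(335,200)),z) for z in(.05,.1)])
E
```

```text
time: 10.75
ee_pos: [0.5853, -0.0087, 0.1532]
eef_rot: [0.902, 0.432, -0.0, -0.0]
ft_force: [0.9, -0.1, -1.2]
width: 0.0135
grip_force: 45.0
toolx deg 51.163104655043185 [ 0.40284898  0.34866808 -0.56866327  1.63511762  0.19735664  1.21572939
 -0.88527959] [-0.02079093 -0.03727753 -0.0326947 ]
shift tool [-0.00052125 -0.00041345  0.07122844]
printer corner [6.67433214e-01 8.88705795e-02 1.11022302e-16]
0.15 [0.68935883 0.08619339 0.15      ]
0.2 [0.62363688 0.10502177 0.2       ]
0.25 [0.55791494 0.12385015 0.25      ]
0.3 [0.49219299 0.14267853 0.3       ]
fax [0.71545799 0.04210579 0.        ] [ 0.714406  -0.2078707  0.       ] [array([ 0.7008182 , -0.19796095,  0.05      ]), array([ 0.64340704, -0.16205879,  0.1       ])]
```

```bash
python3 -m crank '[[[-0.02,-0.01,0.5],0],[[0,0,0.5],0],[[0,0,0.4],0],[[0,0,0.25],0],[[0,0,0.2],0],[[0,0,0.1],0],[[0,0,0.1],0],[[0,0,0],0]]'; python3 - <<'E'
from h import *
s=sensors.read_state();print(s["ft_force"],s["torque"],"shift",to_tool(np.array([.5846,-.0088,.082])-s["ee_pos"],s["eef_rot"]))
print("printer front",atz(ray("scene",(125,290)),0))
E
```

```text
time: 11.75
ee_pos: [0.5846, -0.009, 0.0917]
eef_rot: [0.902, 0.431, -0.0, 0.0]
ft_force: [-1.3, -0.5, -1.4]
width: 0.0138
grip_force: 45.0
[-1.26435044 -0.50367342 -1.41260727] [-0.01314765  0.00424609  0.03547924] shift [ 0.0001505  -0.00012405  0.00972679]
printer front [0.69552312 0.32418882 0.        ]
```

```bash
python3 -m crank '[[[0,0,0.1],0],[[0,0,0.08],0],[[0,0,0.05],0],[[0,0,0.03],0],[[0,0,0],0]]'; python3 -m crank '[[[0,0,0.03],0],[[0,0,0],0]]'; python3 -m crank '[[[0,0,0.03],0],[[0,0,0],0]]'
```

```text
time: 12.38
ee_pos: [0.5846, -0.009, 0.0839]
eef_rot: [0.902, 0.431, -0.0, 0.0]
ft_force: [-0.5, 0.0, -1.4]
width: 0.0135
grip_force: 45.0
time: 12.62
ee_pos: [0.5846, -0.009, 0.083]
eef_rot: [0.902, 0.431, -0.0, 0.0]
ft_force: [-1.1, -0.4, -1.5]
width: 0.0138
grip_force: 45.0
time: 12.88
ee_pos: [0.5847, -0.009, 0.0822]
eef_rot: [0.902, 0.431, 0.0, 0.0]
ft_force: [-0.2, 0.3, -2.3]
width: 0.0138
grip_force: 45.0
```

```bash
python3 -m crank '[[[0,0,0.03],0],[[0,0,0],0]]'; python3 -m crank '[[[0,0,0.02],0],[[0,0,0],0]]'; python3 -m crank '[[[0,0,0.02],0],[[0,0,0],0]]'
```

```text
time: 13.12
ee_pos: [0.5849, -0.009, 0.0819]
eef_rot: [0.902, 0.431, 0.0, 0.0]
ft_force: [-2.1, -0.0, 5.4]
width: 0.0131
grip_force: 45.0
time: 13.38
ee_pos: [0.585, -0.0089, 0.0816]
eef_rot: [0.902, 0.431, 0.0, 0.0]
ft_force: [-3.6, -1.2, 7.7]
width: 0.0139
grip_force: 45.0
time: 13.62
ee_pos: [0.5851, -0.0089, 0.0814]
eef_rot: [0.902, 0.431, 0.0, 0.0]
ft_force: [-3.1, -0.2, 12.1]
width: 0.0136
grip_force: 45.0
```

Key is standing on the plate (at the expected height) with a light push. Now turn clockwise by feel.

```bash
python3 -m crank '[[[0,0,0],0.25],[[0,0,0],0.25],[[0,0,0],0]]'; python3 -m crank '[[[0,0,0],0.25],[[0,0,0],0]]';  python3 -m crank '[[[0,0,0],0.25],[[0,0,0],0]]'
```

```text
time: 14.0
ee_pos: [0.5852, -0.0089, 0.0805]
eef_rot: [0.917, 0.4, 0.001, 0.0]
ft_force: [-0.8, -0.4, 4.8]
width: 0.0136
grip_force: 45.0
time: 14.25
ee_pos: [0.585, -0.009, 0.0801]
eef_rot: [0.924, 0.383, 0.0, 0.0]
ft_force: [1.1, 0.4, 2.3]
width: 0.0136
grip_force: 45.0
time: 14.5
ee_pos: [0.5847, -0.009, 0.0801]
eef_rot: [0.93, 0.367, 0.0, 0.0]
ft_force: [1.5, 0.6, 1.9]
width: 0.0138
grip_force: 45.0
```

The key dropped in (height −1.7 mm, force down to the valve spring's). Press home.

```bash
python3 -m crank '[[[0,0,0.05],0.1],[[0,0,0.05],0],[[0,0,0],0]]'; python3 -m crank '[[[0,0,0.05],0],[[0,0,0.03],0],[[0,0,0],0]]'; python3 -m crank '[[[0,0,0.02],0],[[0,0,0],0]]'
```

```text
time: 14.88
ee_pos: [0.5848, -0.009, 0.0771]
eef_rot: [0.933, 0.361, 0.0, 0.0]
ft_force: [1.4, -0.1, 4.0]
width: 0.0139
grip_force: 45.0
time: 15.25
ee_pos: [0.5848, -0.009, 0.0749]
eef_rot: [0.933, 0.361, 0.0, 0.0]
ft_force: [1.5, 0.1, 5.5]
width: 0.0136
grip_force: 45.0
time: 15.5
ee_pos: [0.5848, -0.009, 0.0744]
eef_rot: [0.933, 0.361, 0.0, 0.0]
ft_force: [0.5, 0.3, 6.8]
width: 0.0137
grip_force: 45.0
```

```bash
python3 -m crank '[[[0,0,0.02],0],[[0,0,0],0]]'; python3 -m crank '[[[0,0,0.02],0],[[0,0,0],0]]'
```

```text
time: 15.75
ee_pos: [0.5848, -0.009, 0.0742]
eef_rot: [0.933, 0.361, 0.0, 0.0]
ft_force: [-0.3, -0.9, 10.1]
width: 0.0136
grip_force: 45.0
time: 16.0
ee_pos: [0.5849, -0.009, 0.0742]
eef_rot: [0.933, 0.361, 0.0, 0.0]
ft_force: [-3.6, -1.7, 15.5]
width: 0.0136
grip_force: 45.0
```

Home (force steps up at .0742). Turn 45° clockwise in two stages.

```bash
python3 -m crank '[[[0,0,0],0.4],[[0,0,0],0.4],[[0,0,0],0.4],[[0,0,0],0]]'; python3 -c "
from h import *
s=sensors.read_state();print(s['torque'],s['joint_positions'][6])"
```

```text
time: 16.5
ee_pos: [0.5848, -0.009, 0.0741]
eef_rot: [0.96, 0.281, 0.0, 0.0]
ft_force: [-3.5, -1.5, 16.1]
width: 0.0139
grip_force: 45.0
[-0.14585438  0.72030888 -0.0364961 ] -1.2259774314863472
```

```bash
python3 -m crank '[[[0,0,0],0.55],[[0,0,0],0.55],[[0,0,0],0.55],[[0,0,0],0.55],[[0,0,0],0]]' && python3 -m crank '[[[0,0,0],0.55],[[0,0,0],0.55],[[0,0,0],0.55],[[0,0,0],0.55],[[0,0,0],0]]'; python3 -c "
from h import *
s=sensors.read_state();print(s['torque'],s['joint_positions'][6])
x=R.from_quat(s['eef_rot']).as_matrix()[:,0];print(np.degrees(np.arctan2(x[1],x[0])))"
```

```text
time: 17.12
ee_pos: [0.5848, -0.0091, 0.0742]
eef_rot: [0.991, 0.131, 0.0, 0.0]
ft_force: [-3.8, -0.1, 16.1]
width: 0.0134
grip_force: 45.0
time: 17.75
ee_pos: [0.5848, -0.0091, 0.0742]
eef_rot: [1.0, -0.022, 0.0, 0.0]
ft_force: [-3.5, -0.6, 15.5]
width: 0.0138
grip_force: 45.0
[-0.09626864  0.7862059  -0.02161796] -1.804152856112632
-2.551644467545723
```

```bash
python3 -m crank '[[[0,0,-0.04],0],[[0,0,0],0]]';  python3 -m crank '[[[0,0,-0.03],0],[[0,0,0],0]]'; python3 -m crank '[[[0,0,-0.02],0],[[0,0,0],0]]'
```

```text
time: 18.0
ee_pos: [0.5847, -0.0091, 0.0745]
eef_rot: [1.0, -0.022, 0.0, 0.0]
ft_force: [0.4, -1.0, 7.6]
width: 0.0136
grip_force: 45.0
time: 18.25
ee_pos: [0.5847, -0.009, 0.0751]
eef_rot: [1.0, -0.022, 0.0, 0.0]
ft_force: [1.3, 0.1, 5.3]
width: 0.0138
grip_force: 45.0
time: 18.5
ee_pos: [0.5846, -0.009, 0.0753]
eef_rot: [1.0, -0.022, -0.0, 0.0]
ft_force: [2.7, -0.9, -0.1]
width: 0.0133
grip_force: 45.0
```

It holds at 1 mm above home against the spring: locked. Let go and back off.

```bash
python3 -m crank '[[[0,0,0],0],[[0,0,0],0],[[0,0,0],0],[[0,0,0],0],[[0,0,0],0],[[0,0,0],0]]' 0.6 && python3 -m crank '[[[0,0,-0.3],0],[[0,0,-0.6],0],[[0,0,-0.8],0],[[0,0,-0.8],0],[[0,0,-0.8],0],[[0,0,0],0],[[0,0,0],0]]'; python3 - <<'E'
from h import *
s=shot("pics/w4.png")
print(proj([.5846,-.0088,.098],(s["ee_pos"],s["eef_rot"])))
E
```

```text
time: 19.25
ee_pos: [0.5846, -0.009, 0.0755]
eef_rot: [1.0, -0.022, 0.0, 0.0]
ft_force: [-0.0, -0.2, 0.9]
width: 0.0516
grip_force: 0.0
time: 20.12
ee_pos: [0.5845, -0.009, 0.1746]
eef_rot: [1.0, -0.022, 0.0, 0.0]
ft_force: [0.5, -0.2, -0.0]
width: 0.0523
grip_force: 0.0
[328.15959706 250.36305332]
```

View pics/w4.png

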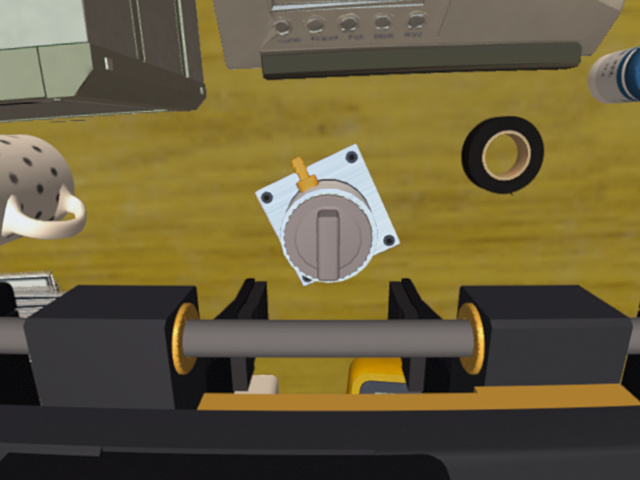

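The cartridge sits on the chamber with its bar at (328,247), against a predicted (328,250). The bar lies along the tool's x axis, so it turned the full 45° with the gripper, and it stayed down when released. The tape and mug look undisturbed.

```bash
python3 -c "
from bench import r
print(r.close_job())"
```

```text
the job is handed in; nothing more can be done
None
```

The cartridge is in the chamber, locked about 45° clockwise past the slot; it stayed down when released. The job is handed in at about 20 s, and the wrist force readings stayed under about 20 N throughout.

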